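# Thread the spring onto the shoe-tree rod

### The job

Fit the loose coil spring, standing in the blue dish, onto the shoe tree that has none: thread it foot first over the end of the upright steel rod and work it gently down past both notched collars, twisting it slightly whenever it snags, until its foot sits fully home on the wooden block. Never force it: use only as light a push as partly compresses the spring, and well under 25 N. Let go with the spring standing there by itself, and leave everything else on the shelf where it is.

Things in the scene. Friction and masses are not known exactly. Their poses are not given: they have to be found in the camera images.
- spring: Loose steel compression spring, 58 mm tall, 40 mm outside and 32 mm inside diameter, 4 mm wire, 0.14 kg, standing foot down in the blue dish. Origin: centre of its underside when relaxed; z up its axis. Its upper part (29 to 58 mm up) is stiff: grip it there across any diameter, TCP about 48 mm above the underside. The lower coils give 0.83 N per mm, at most 10.5 mm (solid at about 9 N).
- spring_foot (a point): Centre of the spring's lowest ring, on its underside; moves with the foot as the spring is compressed. Axes as the spring's. At this ring the wire's end is bent inward as one straight tang, 4 mm thick, on the -x side, reaching to 6 mm from the axis (visible down the bore). Nothing else narrows the bore. The ring can wind up to 0.35 rad against the top, 0.4 Nm per rad.
- stand: The shoe tree without a spring: wooden block 84 x 64 x 40 mm fixed to the shelf, origin under its centre, z up. On its centre stands a steel rod, 6 mm in diameter, with two flat steel collars, 23 mm in diameter and 4 mm thick, top faces 62 and 34 mm above the block's top. Each has one notch, 6.5 mm wide, from rim to rod, that lets the tang through.
- seat (a point): Point on the rod's axis at the block's top face, 40 mm above the shelf, where the centre of the spring's foot must come to rest. Axes as the stand's.
- rod_end (a point): Pointed top end of the rod, on its axis, 81 mm above the block's top. The collars do not turn; how each is set is not measured and differs every time: its notch lies anywhere within 1.1 rad to either side of the stand's -x direction, the two independently. By feel: the tang rests on a collar and drops as it comes over the notch.
- dish: Shallow round dish, blue ceramic, 113 mm across, 14 mm high, inner floor 5 mm above the shelf. Loose, 0.4 kg. Origin under its centre.
- shoehorn: Chrome shoehorn lying flat, about 165 mm long, 42 mm wide; loose; leave alone. Origin near its middle.
- polish_tin: Flat round bare-metal tin, 63 mm across, 23 mm high; loose; leave alone. Origin under its centre.
- spout_box: Black plastic box 70 x 110 x 75 mm with a ribbed twist cap on its spout, 106 mm high in all; loose; leave alone. Origin under its centre.
- shine_brush: Wooden shoe brush lying bristles down, 50 x 140 x 36 mm; loose; leave alone. Origin under its centre.
- cream_jar: Brown glass jar with a black cap, 56 mm across, 55 mm high; loose; leave alone. Origin under its centre.
- twin_tree: The other shoe tree of the pair, fixed, with its spring already on the rod; leave alone. 121 mm high. Origin under the centre of its block.
Not all that is in view belongs to the job. What is shaped like the stand but purple or yellow is not meant.

How it is judged:
By the outcome, as a careful person would: the job done as asked, in the order asked, and still so for the second after the job is handed in, with the robot touching nothing.
It also fails if it takes over 67 s, if anything falls off the work surface, if the arm or the gripper's body presses on something with over 40 N, if the wrist force passes 120 N, or if a joint passes its speed limit or range.

### The arm

A 6-joint arm with a two-finger parallel gripper is mounted at the origin on the work surface. World frame = base frame: x ahead of the robot, y to its left, z up, the work surface at z = 0. Lengths are in m, angles in rad, forces in N, time in s.
With the tool pointing down it reaches from about 0.375 to 0.925 m from the base axis. Payload 5.7 kg.
Tool frame: the origin (TCP) lies between the finger pads, 19 mm behind the fingertips; this is the grasp point; z points along the fingers, y is the line along which they close (so a half turn about z gives the same grasp; the last joint's range is limited). The gripper opens to 88 mm and grips with 3 to 60 N. Pads are 20 mm wide; open, the fingers measure 115 mm over their backs; the gripper's body (75 mm by 178 mm) begins 61 mm behind the grasp point.
Start: joints at [1.185, 0.359, 1.51, -0, 1.272, -0.115], TCP at [0.16, 0.578, 0.241] pointing down, gripper open.
Joint ranges: [-2.97, 2.97], [-1.01, 2.36], [0.21, 2.38], [-0.96, 4.11], [0.2, 2.71], [-2.98, 2.98]. Speed limits (rad/s): [2.39, 2.39, 3.14, 3.14, 3.14, 3.14].

### API

Orientations are given as a unit quaternion [x, y, z, w].
In Python, from cell import observe, camera, job_done gives the robot as it stands.
- The arm moves only by the tool send_rows, never from a script. Its argument "plan" is a list of rows, each a list of 6 numbers: the shift along the tool's x, y, z in m, then the turn, a rotation vector about the tool's x, y, z in degrees. In form: [[dx, dy, dz, wx, wy, wz], ...]. A call has 1 to 12 rows; each row shifts and turns the commanded pose from where the row before left it, along the tool's axes as they then stand; what a row does not reach is not made up. A row lasts 1/8 s, in which the tool goes at most 62.5 mm and 10.7 degrees, less where a joint would pass 70% of its speed; a pose out of reach is approached as far as the arm can. A call is refused whole if a number of a shift passes 0.0625 or a number of a turn 10.7, either way. A call with a gripper value outside its range is refused whole. "fingers" is the gripper's target within -1 to 1 (shut at 1, half-way at 0, fully open at -1), set as the call begins (left out, the last holds). The fingers move at their own pace and stop on an object; "squeeze" is the grip in N (left out, the last holds). Time passes only in rows, so rows that do not move let the fingers close. It gives the time, the measured TCP pose, the force, the opening and the grip force at its end, in the units of the state.
- observe(): the state, without advancing time (a new reading comes with each control period).
- camera(name): name is "scene" or "top" or "wrist"; returns a dict with "pixels" (420x560x3 uint8, red, green, blue), "fx", "fy", "cx", "cy" (pixels), "k1" (the pictures are not rectified: a ray, as slopes to the right and down, at radius r is drawn at 1 + k1 r^2 times it, then the intrinsics apply), "rvec" (rotation vector, rad) and "tvec" (3), from world to camera coordinates, as OpenCV has them; the wrist camera has in their place "T_tool_cam" (4x4, takes a point from camera to tool coordinates, whose origin is the TCP and whose axes are the flange's). Camera axes: x right, y down, z forward; pixel columns grow to the right and rows downward; lengths in m; the calibration is good to about 2 mm. A picture is of the moment at which its call begins: read the wrist's pose just before it. There is no depth.
- job_done(): hands the job in; it is judged then, once.
The state is a dict: "clock": time; "qpos": joint angles; "joint_velocities": joint speeds; "joint_efforts": joint torques, N m; "eef_pos": TCP position; "eef_rot": TCP orientation; "contact_force": force on the tool from outside, world axes, zero at the start; "torque": the same for the moment, N m; "finger_gap": finger opening in m; "gripper_force": force on a finger pad.
Only numpy, scipy, OpenCV 4.12 (cv2) and the standard library are available. Lean on these libraries where they do the work, as an engineer would, in place of code of your own. Each camera call takes 0.05 s, during which the arm holds its last target. There are 200 camera calls.

## Working session

There is one attempt and no reset: what is moved stays moved. The work goes in short steps, Python scripts to look and compute and a tool call to move; the robot and the scene stay as the last step left them, time stands still between calls to the robot, and variables do not carry over. Pictures are saved under pics/ and viewed, at most 10 in all, crops included, and the job is handed in when it is done.

Besides the shell and the picture viewer there is one more tool, called after "Call:" as name(argument=value, ...) on one line, values as JSON. send_rows: Moves the arm, as the interface text tells. Its arguments: {"type":"object","properties":{"plan":{"type":"array"},"fingers":{"type":"number"},"squeeze":{"type":"number"}},"required":["plan"]}

```bash
mkdir -p pics; cat > h.py <<'E'
import numpy as np, cv2
from cell import observe, camera, job_done
from scipy.spatial.transform import Rotation as R
def save(n,f,crop=None,s=1):
    o=observe(); c=camera(n); np.save('pics/'+f+'.npy',{'c':c,'o':o},allow_pickle=True)
    im=c['pixels'][:,:,::-1]
    if crop: im=im[crop[1]:crop[3],crop[0]:crop[2]]
    cv2.imwrite('pics/'+f+'.png',cv2.resize(im,None,fx=s,fy=s,interpolation=cv2.INTER_CUBIC)); return c,o
def load(f):
    d=np.load('pics/'+f+'.npy',allow_pickle=True).item(); return d['c'],d['o']
def pose(c,o):
    if 'rvec' in c:
        Rm=cv2.Rodrigues(np.array(c['rvec'],float))[0]; return Rm.T,-Rm.T@np.array(c['tvec']).ravel()
    T=np.array(c['T_tool_cam']); Rt=R.from_quat(o['eef_rot']).as_matrix()
    return Rt@T[:3,:3], Rt@T[:3,3]+np.array(o['eef_pos'])
def KD(c): return np.array([[c['fx'],0,c['cx']],[0,c['fy'],c['cy']],[0,0,1.]]),np.array([c['k1'],0,0,0,0.])
def pt(c,o,u,v,z):
    K,D=KD(c); p=cv2.undistortPoints(np.array([[[u,v]]],float),K,D)[0,0]
    Rw,t=pose(c,o); d=Rw@np.array([p[0],p[1],1]); return t+d*(z-t[2])/d[2]
def proj(c,o,P):
    K,D=KD(c); Rw,t=pose(c,o); return cv2.projectPoints(np.array(P,float).reshape(-1,1,3),cv2.Rodrigues(Rw.T)[0],-Rw.T@t,K,D)[0][:,0]
E
python3 - <<'E'
from h import *
a=save('scene','s1'); b=save('top','t1')
im=np.hstack([a[0]['pixels'],b[0]['pixels']])
print(pose(*a)[1],pose(*b)[1]); print(observe())
E
```

```text
[ 1.28297805 -0.3717591   0.61888476] [ 0.35268616 -0.03228571  1.33567608]
{'clock': 0.1, 'qpos': array([ 1.18490171e+00,  3.59410476e-01,  1.51129566e+00, -3.02328940e-05,
        1.27250990e+00, -1.15098670e-01]), 'joint_velocities': array([ 1.62894259e-03, -1.96598819e-03, -3.14136647e-03,  1.54618830e-05,
        3.34885887e-04,  7.06036295e-04]), 'joint_efforts': array([ 2.97840043e-04, -5.16358280e+01, -2.71409458e+01,  6.76401844e-02,
        2.76338041e-02, -1.44011591e-05]), 'eef_pos': array([0.16029551, 0.57758792, 0.24061789]), 'eef_rot': array([ 1.34980193e-01,  9.90847964e-01, -7.89937672e-04, -1.87211463e-04]), 'contact_force': array([ 0.1019771 ,  0.3592544 , -0.32437979]), 'torque': array([-0.06151906,  0.04165449, -0.00689849]), 'gripper_force': 0.0, 'finger_gap': 0.08792330130044719}
```

View pics/s1.png

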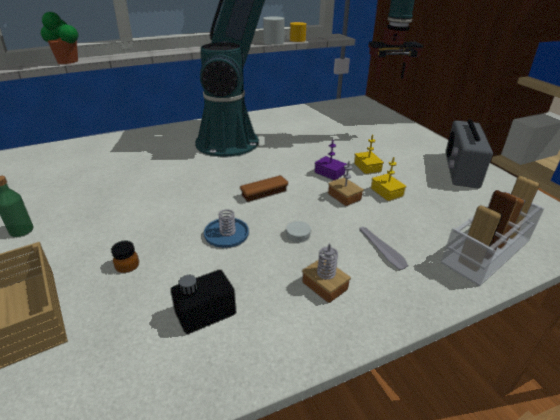

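View pics/t1.png

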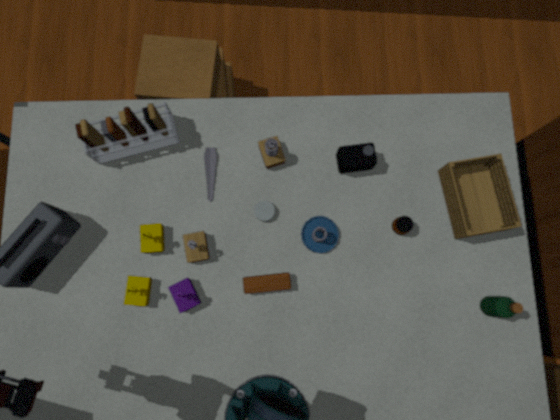

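The scene picture shows the loose spring in the blue dish at (227,225). There are four stand-like things without a spring: purple at (330,165), yellow at (369,160) and (389,185), and plain wood at (345,190). The wooden one with the bare rod fits, and the sprung twin is at (326,275). In the top picture the stand is at (195,247) and the spring at (320,234). I'll confirm both in an enlarged crop.

```bash
python3 - <<'E'
from h import *
s,_=load('s1');t,_=load('t1')
f=lambda im,x,y:cv2.resize(im['pixels'][y:y+75,x:x+100,::-1],(400,300),interpolation=cv2.INTER_CUBIC)
cv2.imwrite('pics/c1.png',np.vstack([np.hstack([f(s,310,135),f(s,180,185)]),np.hstack([f(t,145,210),f(t,270,197)])]))
c,o=load('t1')
for n,u,v,z in [('stand',195,247,.04),('yel1',151,238,.04),('pur',185,294,.04),('yel2',138,291,.04),('dish',320,234,.014),('springtop',320,234,.063)]: print(n,pt(c,o,u,v,z).round(3))
E
```

```text
stand [0.488 0.201 0.04 ]
yel1 [0.517 0.331 0.04 ]
pur [0.353 0.228 0.04 ]
yel2 [0.364 0.363 0.04 ]
dish [ 0.522 -0.17   0.014]
springtop [ 0.516 -0.165  0.063]
```

View pics/c1.png

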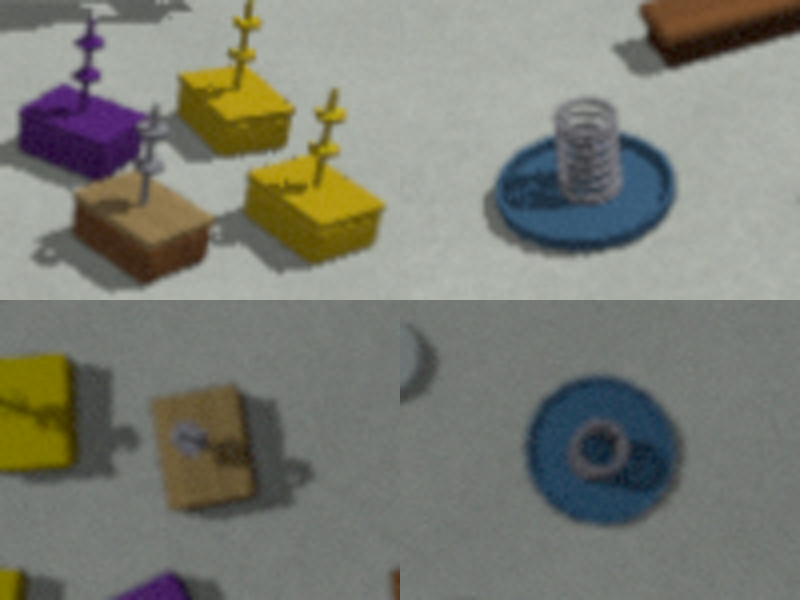

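The crop confirms both. The wooden stand with a bare steel rod and two collars is at crop (150,190), apart from the yellow and purple ones, and the loose spring stands in the dish. Next is a close look at the stand with the wrist camera.

```bash
cat >> h.py <<'E'
def go(P,yaw=None,o=None):
    """tool-frame shift to world point P (current orientation); yaw: wanted world angle of tool x (deg)"""
    o=o or observe(); Rt=R.from_quat(o['eef_rot']).as_matrix()
    print('pos',np.round(o['eef_pos'],4),'yaw',round(np.degrees(np.arctan2(Rt[1,0],Rt[0,0])),2),'tilt',Rt[:2,2].round(4),'shift',(Rt.T@(np.array(P)-o['eef_pos'])).round(4))
E
python3 - <<'E'
from h import *
c=camera('wrist'); print(np.round(c['T_tool_cam'],3),c['fx'],c['k1'])
go([.488,.201,.3]); go([.516,-.165,.25])
E
```

```text
[[-0.001 -0.968 -0.25   0.067]
 [ 1.    -0.001  0.     0.001]
 [-0.    -0.25   0.968 -0.143]
 [ 0.     0.     0.     1.   ]] 341.23079627210524 -0.03766893471706974
pos [0.1603 0.5777 0.2407] yaw 164.48 tilt [-0.0005 -0.0013] shift [-0.4165 -0.2754 -0.059 ]
pos [0.1603 0.5777 0.2407] yaw 164.48 tilt [-0.0005 -0.0013] shift [-0.5414 -0.6205 -0.0085]
```

Call:
send_rows(plan=[[-0.0416, -0.0275, -0.004, 0, 0, 0], [-0.0416, -0.0275, -0.004, 0, 0, 0], [-0.0416, -0.0275, -0.004, 0, 0, 0], [-0.0416, -0.0275, -0.004, 0, 0, 0], [-0.0416, -0.0275, -0.004, 0, 0, 0], [-0.0416, -0.0275, -0.004, 0, 0, 0], [-0.0416, -0.0275, -0.004, 0, 0, 0], [-0.0416, -0.0275, -0.004, 0, 0, 0], [-0.0416, -0.0275, -0.004, 0, 0, 0], [-0.0416, -0.0275, -0.004, 0, 0, 0], [0, 0, 0, 0, 0, 0], [0, 0, 0, 0, 0, 0]])

```text
clock: 1.65
eef_pos: [0.4871, 0.202, 0.2809]
eef_rot: [0.135, 0.991, -0.0, -0.001]
contact_force: [0.5, -0.3, -0.9]
finger_gap: 0.0882
gripper_force: 0.0
```

```bash
python3 - <<'E'
from h import *
c,o=save('wrist','w1'); go([.488,.201,.3])
print(proj(c,o,[[.488,.201,.121],[.488,.201,.102],[.488,.201,.04]]))
E
python3 -c "
import cv2;im=cv2.imread('pics/w1.png');print(im.shape)"
```

```text
pos [0.4868 0.2024 0.2809] yaw 164.5 tilt [-0.0014  0.0001] shift [-0.0015 -0.001  -0.0191]
[[275.33489981 198.5908011 ]
 [275.4296694  194.2643131 ]
 [275.67659985 182.99647401]]
(420, 560, 3)
```

View pics/w1.png

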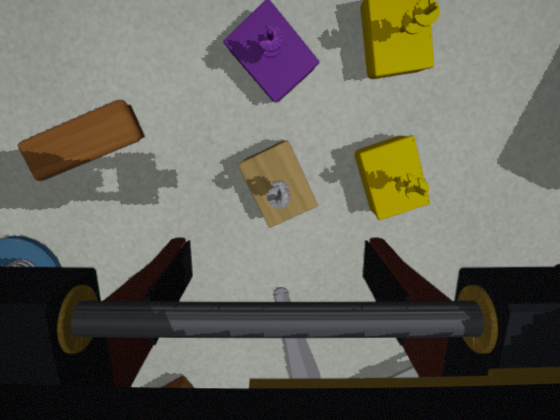

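```bash
python3 - <<'E'
from h import *
c,o=load('w1')
P=[pt(c,o,u,v,.04) for u,v in [(240,163),(288,140),(318,205),(270,227)]]
P=np.array(P);print(P.round(4),P.mean(0).round(4),[np.linalg.norm(P[i]-P[(i+1)%4]).round(4) for i in range(4)])
for i in range(4):
  d=P[(i+1)%4]-P[i];print(np.degrees(np.arctan2(d[1],d[0])).round(1))
im=c['pixels'][130:235,230:330,::-1]
a=cv2.resize(im,(571,600),interpolation=cv2.INTER_CUBIC);cv2.imwrite('pics/c2.png',a)
E
```

```text
[[0.4552 0.1685 0.04  ]
 [0.4452 0.2272 0.04  ]
 [0.5261 0.2413 0.04  ]
 [0.5368 0.1804 0.04  ]] [0.4908 0.2043 0.04  ] [np.float64(0.0595), np.float64(0.0821), np.float64(0.0619), np.float64(0.0824)]
99.7
9.9
-80.0
-171.7
```

View pics/c2.png

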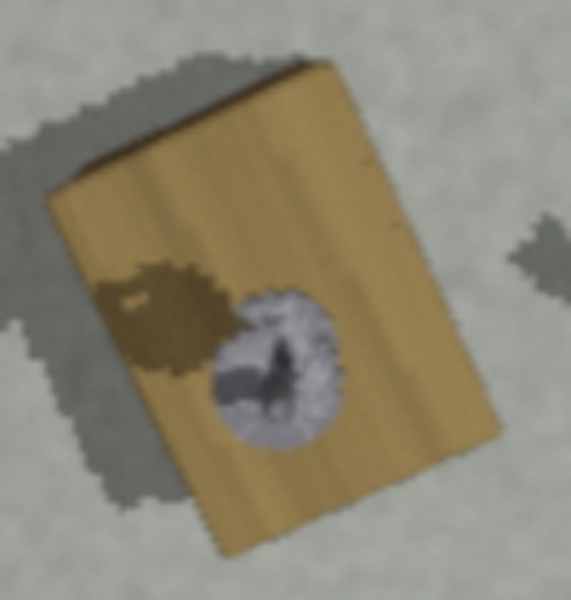

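```bash
python3 - <<'E'
from h import *
c,o=load('w1')
p=pt(c,o,278.7,196.2,.102);print(p)
Rt=R.from_quat(o['eef_rot']).as_matrix()
T=p-0.062*Rt[:,0]; T[2]=.15; go(T)
E
```

```text
[0.49068804 0.20352522 0.102     ]
pos [0.4868 0.2024 0.2809] yaw 164.5 tilt [-0.0014  0.0001] shift [-0.0657  0.0021  0.1309]
```

Call:
send_rows(plan=[[-0.033, 0.001, 0, 0, 0, 0], [-0.033, 0.001, 0, 0, 0, 0], [0, 0, 0.044, 0, 0, 0], [0, 0, 0.044, 0, 0, 0], [0, 0, 0.043, 0, 0, 0], [0, 0, 0, 0, 0, 0], [0, 0, 0, 0, 0, 0]])

```text
clock: 2.58
eef_pos: [0.5522, 0.1871, 0.1517]
eef_rot: [0.134, 0.991, 0.0, 0.001]
contact_force: [0.4, -0.0, -0.6]
finger_gap: 0.0881
gripper_force: 0.0
```

```bash
python3 - <<'E'
from h import *
c,o=save('wrist','w2')
q=proj(c,o,[[.4907,.2035,.102]])[0]; print(q)
x,y=int(q[0]),int(q[1])
y0=max(0,y-60)
cv2.imwrite('pics/c3.png',cv2.resize(c['pixels'][y0:y+60,x-70:x+70,::-1],None,fx=5,fy=5,interpolation=cv2.INTER_CUBIC)); print(x-70,y0)
E
```

```text
[274.19697563 127.57088981]
204 67
```

View pics/c3.png

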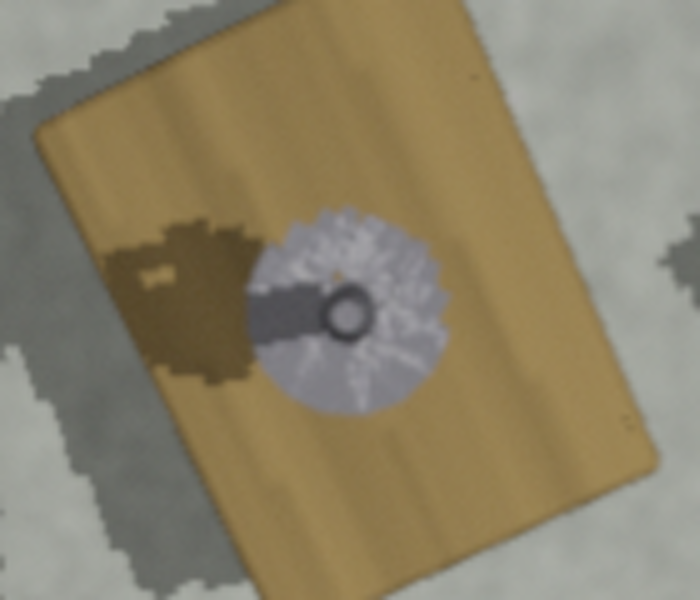

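The close view shows the rod end at crop (348,312) with the upper collar round it. The dark bar to the left is the rod's shadow. A speck of wood at (338,275) suggests both notches lie near world 180°, so stand -x is about 190°. Next I look at the spring.

Call:
send_rows(plan=[[-0.0174, -0.05, -0.003, 0, 0, 0], [-0.0174, -0.05, -0.003, 0, 0, 0], [-0.0174, -0.05, -0.003, 0, 0, 0], [-0.0174, -0.05, -0.003, 0, 0, 0], [-0.0174, -0.05, -0.003, 0, 0, 0], [-0.0174, -0.05, -0.003, 0, 0, 0], [-0.0174, -0.05, -0.003, 0, 0, 0], [0, 0, 0, 0, 0, 0], [0, 0, 0, 0, 0, 0], [0, 0, 0, 0, 0, 0]])

```text
clock: 3.88
eef_pos: [0.5757, -0.1824, 0.172]
eef_rot: [0.134, 0.991, 0.0, 0.0]
contact_force: [0.7, 0.8, -0.9]
finger_gap: 0.0876
gripper_force: 0.0
```

```bash
python3 - <<'E'
from h import *
c,o=load('w2'); print('rod',pt(c,o,273.6,129.4,.121))
a=c['pixels'][95:165,240:310,::-1]
c,o=save('wrist','w3')
q=proj(c,o,[[.516,-.165,.063]])[0]; print(q,o['eef_pos'])
x,y=int(q[0]),int(q[1]); y0=max(0,y-35)
b=c['pixels'][y0:y0+70,x-35:x+35,::-1]; print(x-35,y0)
f=lambda i:cv2.resize(cv2.convertScaleAbs(np.power(i/255.,.8)*255,alpha=1.3,beta=-20),(400,400),interpolation=cv2.INTER_CUBIC)
cv2.imwrite('pics/c4.png',np.hstack([f(a),f(b)]))
E
```

```text
rod [0.4911557  0.20320652 0.121     ]
[276.85567832 128.13203839] [ 0.57571461 -0.1823576   0.17204976]
241 93
```

View pics/c4.png

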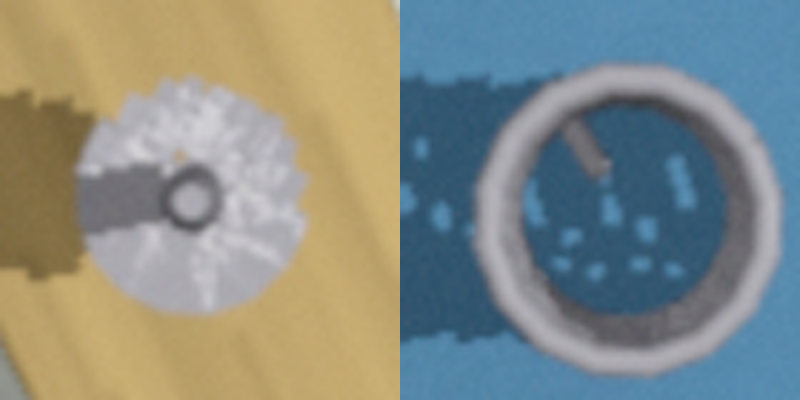

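The left half shows the rod and the collar, with no clear notch. The right half shows the spring's top ring centred at crop (629,220), with the tang from (575,125) to (603,170). That puts the tang at about world 195°.

```bash
python3 - <<'E'
from h import *
c,o=load('w3'); p=pt(c,o,281.1,131.5,.063); print(p)
print('ring bottom from bore', pt(c,o,241+225/5.714,93+208/5.714,.009))
p[2]=.053; go(p)
tip=pt(c,o,241+203/5.714,93+170/5.714,.007);root=pt(c,o,241+175/5.714,93+125/5.714,.007);d=root-tip;print(tip,np.degrees(np.arctan2(d[1],d[0])))
d=tip-p;print(np.hypot(*d[:2]),np.degrees(np.arctan2(d[1],d[0])))
E
```

```text
[ 0.51911001 -0.16268091  0.063     ]
ring bottom from bore [ 0.51893546 -0.16261923  0.009     ]
pos [ 0.5757 -0.1823  0.1718] yaw 164.58 tilt [0.0002 0.0001] shift [0.0598 0.0038 0.1188]
[ 0.512578   -0.16435626  0.007     ] -162.95205998891805
0.006743441932745761 -165.6146691205107
```

Call:
send_rows(plan=[[0.03, 0.0019, 0, 0, 0, 0], [0.0298, 0.0019, 0, 0, 0, 0], [0, 0, 0.0396, 0, 0, 0], [0, 0, 0.0396, 0, 0, 0], [0, 0, 0.0396, 0, 0, 0], [0, 0, 0, 0, 0, 0], [0, 0, 0, 0, 0, 0], [0, 0, 0, 0, 0, 0]])

```text
clock: 4.92
eef_pos: [0.5203, -0.1644, 0.0543]
eef_rot: [0.135, 0.991, -0.001, 0.001]
contact_force: [-0.2, -0.4, 0.1]
finger_gap: 0.0882
gripper_force: 0.0
```

Call:
send_rows(plan=[[0, 0, 0, 0, 0, 0], [0, 0, 0, 0, 0, 0], [0, 0, 0, 0, 0, 0], [0, 0, 0, 0, 0, 0], [0, 0, 0, 0, 0, 0], [0, 0, 0, 0, 0, 0], [0, 0, 0, 0, 0, 0], [0, 0, 0, 0, 0, 0]], fingers=1, squeeze=20)

```text
clock: 5.92
eef_pos: [0.519, -0.1641, 0.0525]
eef_rot: [0.135, 0.991, -0.0, -0.0]
contact_force: [0.2, -0.4, 0.5]
finger_gap: 0.0385
gripper_force: 20.0
```

Call:
send_rows(plan=[[0, 0, -0.04, 0, 0, 0], [0, 0, -0.05, 0, 0, 0], [0, 0, -0.05, 0, 0, 0], [0.01564, 0.0433, 0, 0, 0, 0], [0.01564, 0.0433, 0, 0, 0, 0], [0.01564, 0.0433, 0, 0, 0, 0], [0.01564, 0.0433, 0, 0, 0, 0], [0.01564, 0.0433, 0, 0, 0, 0], [0.01564, 0.0433, 0, 0, 0, 0], [0.01564, 0.0433, 0, 0, 0, 0], [0.01564, 0.0433, 0, 0, 0, 0], [0, 0, 0, 0, 0, 0]])

```text
clock: 7.42
eef_pos: [0.4904, 0.2059, 0.1923]
eef_rot: [0.133, 0.991, 0.0, -0.0]
contact_force: [-0.2, -0.9, -1.2]
finger_gap: 0.0391
gripper_force: 20.0
```

Call:
send_rows(plan=[[0, 0, 0, 0, 0, 0], [0, 0, 0, 0, 0, 0], [0, 0, 0, 0, 0, 0]])

```text
clock: 7.8
eef_pos: [0.4913, 0.2022, 0.1925]
eef_rot: [0.136, 0.991, -0.0, -0.0]
contact_force: [0.3, -0.0, -0.9]
finger_gap: 0.0389
gripper_force: 20.0
```

```bash
python3 - <<'E'
from h import *
c,o=save('wrist','w4'); go([.491,.2033,.19]); print(o['contact_force'],o['torque'])
q=proj(c,o,[o['eef_pos']+np.array([0,0,.01]),[.491,.2033,.121],[.491,.2033,.102]]); print(q)
x,y=int(q[0][0]),int(q[0][1])
y0=y-50;print(x-60,y0)
cv2.imwrite('pics/c5.png',cv2.resize(c['pixels'][y0:y0+100,x-60:x+60,::-1],None,fx=6,fy=6,interpolation=cv2.INTER_CUBIC))
E
```

```text
pos [0.4913 0.2023 0.1926] yaw 164.4 tilt [-0.0001 -0.0002] shift [0.0006 0.0009 0.0026]
[ 0.32480774 -0.00725329 -0.91607836] [0.03843875 0.07057212 0.01578106]
[[275.02275664 283.30640346]
 [277.27606467 225.44537598]
 [277.25833256 217.51738964]]
215 233
```

View pics/c5.png

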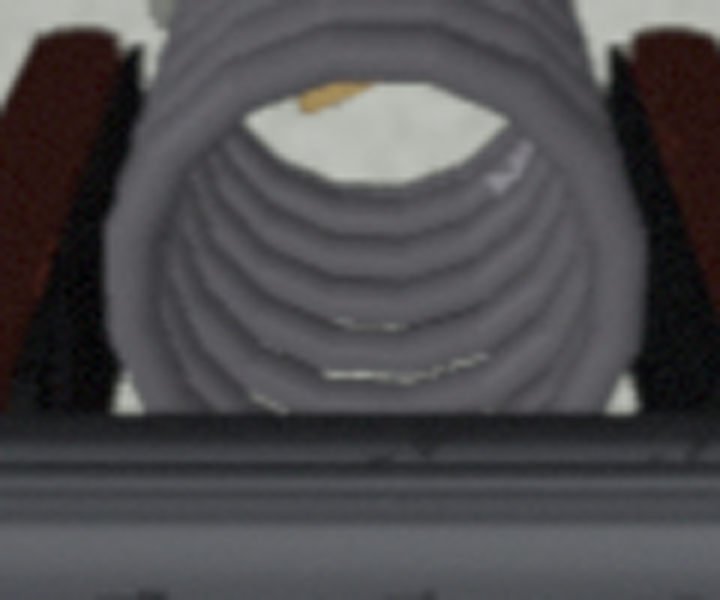

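```bash
python3 - <<'E'
from h import *
c,o=load('w4'); Rt=R.from_quat(o['eef_rot']).as_matrix()
a=np.linspace(0,2*np.pi,400); 
C=o['eef_pos']+np.array([0,0,.0085])
th=np.linspace(0,2*np.pi,60)
for dx in [0,.001,.002]:
 for dy in [0,.001]:
  A,T=np.meshgrid(a,th); r=.018+.002*np.cos(T)
  P=C+(Rt@np.stack([dx+r*np.cos(A),dy+r*np.sin(A),.002*np.sin(T)],0).reshape(3,-1)).T
  m=np.zeros((1000,1200),np.uint8); q=((proj(c,o,P)-[215,233])*6).astype(int)
  for x,y in q:
    if 0<=x<1200 and 0<=y<1000:m[y,x]=255
  m=cv2.morphologyEx(m,cv2.MORPH_CLOSE,np.ones((9,9)))
  col=np.where(m[:,375])[0]; g=np.where(np.diff(col)>20)[0]
  row=np.where(m[250])[0]
  print(dx,dy,'outer top',col[0],'inner top',col[g[0]] if len(g) else None,'row250',row[0],row[-1],'inner',row[np.where(np.diff(row)>20)[0]])
E
```

```text
0 0 outer top 28 inner top 85 row250 84 635 inner [141]
0 0.001 outer top 27 inner top 85 row250 98 649 inner [155]
0.001 0 outer top 14 inner top 72 row250 82 637 inner [138]
0.001 0.001 outer top 14 inner top 71 row250 96 651 inner [152]
0.002 0 outer top 0 inner top 58 row250 81 638 inner [137]
0.002 0.001 outer top 0 inner top 58 row250 95 652 inner [151]
```

The spring is upright and centred in the grip, with its ring centre at crop (375,250). The small part of the wood visible suggests the notches sit about 40° to each side of 180°. I'll turn the tang to about 225°, lower it onto the upper collar, then sweep back.

Call:
send_rows(plan=[[0.0005, 0, 0, 0, 0, -9.7], [0, 0, 0.012, 0, 0, -9.7], [0, 0, 0.012, 0, 0, -9.7], [0, 0, 0.012, 0, 0, 0], [0, 0, 0.003, 0, 0, 0], [0, 0, 0, 0, 0, 0], [0, 0, 0, 0, 0, 0], [0, 0, 0, 0, 0, 0]])

```text
clock: 8.85
eef_pos: [0.4909, 0.2034, 0.154]
eef_rot: [-0.118, 0.993, 0.0, 0.0]
contact_force: [-0.5, 0.4, -1.7]
finger_gap: 0.0387
gripper_force: 20.0
```

Call:
send_rows(plan=[[0, 0, 0.002, 0, 0, 0], [0, 0, 0.002, 0, 0, 0], [0, 0, 0.002, 0, 0, 0], [0, 0, 0, 0, 0, 0], [0, 0, 0, 0, 0, 0], [0, 0, 0, 0, 0, 0]])

```text
clock: 9.6
eef_pos: [0.4908, 0.2034, 0.1477]
eef_rot: [-0.118, 0.993, -0.0, 0.0]
contact_force: [0.7, -0.0, 1.4]
finger_gap: 0.0388
gripper_force: 20.0
```

```bash
python3 - <<'E'
from h import *
o=observe(); go([.4908,.2022,.15]); print(o['contact_force'],o['torque'],o['qpos'][5])
E
```

```text
pos [0.4908 0.2034 0.1477] yaw -166.41 tilt [ 0.0003 -0.    ] shift [ 0.0003 -0.0011 -0.0023]
[ 0.71732478 -0.00186939  1.35006153] [ 0.07862171 -0.04443539  0.01855702] -1.545027857688021
```

Call:
send_rows(plan=[[0, -0.0005, 0.001, 0, 0, 0], [0, 0, 0.001, 0, 0, 4], [0, 0, 0, 0, 0, 4], [0, 0, 0, 0, 0, 4], [0, 0, 0, 0, 0, 0], [0, 0, 0, 0, 0, 0]])

```text
clock: 10.35
eef_pos: [0.4912, 0.2027, 0.1457]
eef_rot: [-0.015, 1.0, -0.0, 0.0]
contact_force: [0.9, -1.0, 2.4]
finger_gap: 0.0386
gripper_force: 20.0
```

Call:
send_rows(plan=[[0, 0, 0, 0, 0, 4], [0, 0, 0, 0, 0, 4], [0, 0, 0, 0, 0, 0], [0, 0, 0, 0, 0, 0]])

```text
clock: 10.85
eef_pos: [0.491, 0.2028, 0.1456]
eef_rot: [0.055, 0.998, -0.0, 0.0]
contact_force: [1.1, -1.4, 2.3]
finger_gap: 0.0389
gripper_force: 20.0
```

Call:
send_rows(plan=[[0, 0, 0, 0, 0, 4], [0, 0, 0, 0, 0, 4], [0, 0, 0, 0, 0, 0], [0, 0, 0, 0, 0, 0]])

```text
clock: 11.35
eef_pos: [0.4908, 0.2028, 0.1455]
eef_rot: [0.125, 0.992, -0.0, -0.0]
contact_force: [1.0, -1.0, 2.6]
finger_gap: 0.0388
gripper_force: 20.0
```

Call:
send_rows(plan=[[0, 0, 0, 0, 0, 4], [0, 0, 0, 0, 0, 4], [0, 0, 0, 0, 0, 0], [0, 0, 0, 0, 0, 0]])

```text
clock: 11.85
eef_pos: [0.4906, 0.2028, 0.1455]
eef_rot: [0.193, 0.981, -0.0, -0.0]
contact_force: [0.6, -1.6, 2.6]
finger_gap: 0.0389
gripper_force: 20.0
```

Call:
send_rows(plan=[[0, 0, 0, 0, 0, 4], [0, 0, 0, 0, 0, 4], [0, 0, 0, 0, 0, 0], [0, 0, 0, 0, 0, 0]])

```text
clock: 12.35
eef_pos: [0.4905, 0.2028, 0.1455]
eef_rot: [0.261, 0.965, -0.0, -0.0]
contact_force: [-0.1, -1.7, 3.9]
finger_gap: 0.0387
gripper_force: 20.0
```

Call:
send_rows(plan=[[0, 0, 0, 0, 0, 4], [0, 0, 0, 0, 0, 4], [0, 0, 0, 0, 0, 0], [0, 0, 0, 0, 0, 0]])

```text
clock: 12.85
eef_pos: [0.4905, 0.2028, 0.1455]
eef_rot: [0.328, 0.945, -0.0, -0.0]
contact_force: [0.5, -1.6, 2.8]
finger_gap: 0.0386
gripper_force: 20.0
```

Call:
send_rows(plan=[[0, 0, 0, 0, 0, 4], [0, 0, 0, 0, 0, 4], [0, 0, 0, 0, 0, 0], [0, 0, 0, 0, 0, 0]])

```text
clock: 13.35
eef_pos: [0.4908, 0.2034, 0.1453]
eef_rot: [0.393, 0.919, 0.0, -0.0]
contact_force: [0.6, 2.2, -1.5]
finger_gap: 0.0388
gripper_force: 20.0
```

Call:
send_rows(plan=[[0, 0, 0, 0, 0, 4], [0, 0, 0, 0, 0, 4], [0, 0, 0, 0, 0, 0], [0, 0, 0, 0, 0, 0]])

```text
clock: 13.85
eef_pos: [0.4906, 0.2028, 0.1454]
eef_rot: [0.456, 0.89, -0.0, -0.0]
contact_force: [1.0, 0.3, -1.7]
finger_gap: 0.0389
gripper_force: 20.0
```

Call:
send_rows(plan=[[0, 0, 0, 0, 0, 4], [0, 0, 0, 0, 0, 4], [0, 0, 0, 0, 0, 0], [0, 0, 0, 0, 0, 0]])

```text
clock: 14.35
eef_pos: [0.4906, 0.2027, 0.1454]
eef_rot: [0.517, 0.856, -0.0, -0.0]
contact_force: [-1.3, 0.2, -1.6]
finger_gap: 0.039
gripper_force: 20.0
```

Call:
send_rows(plan=[[0, 0, 0, 0, 0, 4], [0, 0, 0, 0, 0, 4], [0, 0, 0, 0, 0, 0], [0, 0, 0, 0, 0, 0]])

```text
clock: 14.85
eef_pos: [0.4907, 0.2028, 0.1455]
eef_rot: [0.576, 0.818, -0.0, 0.0]
contact_force: [0.6, -0.6, -1.7]
finger_gap: 0.0389
gripper_force: 20.0
```

The tang dropped at about 167°. I'll undo the over-turn and go down through the notch.

Call:
send_rows(plan=[[0, 0, 0, 0, 0, -8], [0, 0, 0, 0, 0, -8], [0, 0, 0, 0, 0, -7], [0, 0, 0, 0, 0, 0], [0, 0, 0, 0, 0, 0], [0, 0, 0, 0, 0, 0]])

```text
clock: 15.6
eef_pos: [0.4909, 0.2031, 0.1456]
eef_rot: [0.403, 0.915, 0.0, 0.0]
contact_force: [0.2, 2.0, -1.5]
finger_gap: 0.0386
gripper_force: 20.0
```

```bash
python3 - <<'E'
from h import *
o=observe(); go([.4908,.2025,.15]); print(o['contact_force'],o['torque'],o['qpos'][5])
E
```

```text
pos [0.4909 0.2031 0.1456] yaw 132.52 tilt [0.0003 0.0003] shift [-0.0003 -0.0005 -0.0044]
[ 0.23892953  2.04992834 -1.49860647] [ 0.50432149 -0.14498975 -0.00875219] -0.4803132543165735
```

Call:
send_rows(plan=[[0, 0, 0.002, 0, 0, 0], [0, 0, 0.002, 0, 0, 0], [0, 0, 0.001, 0, 0, 0], [0, 0, 0, 0, 0, 0], [0, 0, 0, 0, 0, 0]])

```text
clock: 16.23
eef_pos: [0.4907, 0.2028, 0.1405]
eef_rot: [0.402, 0.916, -0.0, -0.0]
contact_force: [0.1, 0.3, -1.9]
finger_gap: 0.0387
gripper_force: 20.0
```

Call:
send_rows(plan=[[0, 0, 0.005, 0, 0, 0], [0, 0, 0.005, 0, 0, 0], [0, 0, 0.005, 0, 0, 0], [0, 0, 0, 0, 0, 0], [0, 0, 0, 0, 0, 0]])

```text
clock: 16.85
eef_pos: [0.4908, 0.2028, 0.1255]
eef_rot: [0.402, 0.916, -0.0, -0.0]
contact_force: [-0.0, 0.2, -0.8]
finger_gap: 0.0387
gripper_force: 20.0
```

Call:
send_rows(plan=[[0, 0, 0.003, 0, 0, 0], [0, 0, 0.003, 0, 0, 0], [0, 0, 0.002, 0, 0, 0], [0, 0, 0, 0, 0, 0], [0, 0, 0, 0, 0, 0]])

```text
clock: 17.48
eef_pos: [0.4911, 0.2029, 0.1178]
eef_rot: [0.402, 0.916, 0.0, 0.0]
contact_force: [0.1, -0.8, 3.4]
finger_gap: 0.0388
gripper_force: 20.0
```

The tang now rests on the lower collar. I'll sweep towards 220°.

Call:
send_rows(plan=[[0, 0, 0, 0, 0, -4], [0, 0, 0, 0, 0, -4], [0, 0, 0, 0, 0, 0], [0, 0, 0, 0, 0, 0]])

```text
clock: 17.98
eef_pos: [0.4912, 0.2031, 0.1178]
eef_rot: [0.338, 0.941, 0.0, 0.0]
contact_force: [0.7, 2.1, 2.8]
finger_gap: 0.0386
gripper_force: 20.0
```

Call:
send_rows(plan=[[0, 0, 0, 0, 0, -4], [0, 0, 0, 0, 0, -4], [0, 0, 0, 0, 0, 0], [0, 0, 0, 0, 0, 0]])

```text
clock: 18.48
eef_pos: [0.4909, 0.2029, 0.1176]
eef_rot: [0.272, 0.962, 0.0, 0.0]
contact_force: [0.3, 1.6, 3.5]
finger_gap: 0.039
gripper_force: 20.0
```

Call:
send_rows(plan=[[0, 0, 0, 0, 0, -4], [0, 0, 0, 0, 0, -4], [0, 0, 0, 0, 0, 0], [0, 0, 0, 0, 0, 0]])

```text
clock: 18.98
eef_pos: [0.4906, 0.2028, 0.1175]
eef_rot: [0.204, 0.979, -0.0, -0.0]
contact_force: [1.2, 0.9, 3.8]
finger_gap: 0.0389
gripper_force: 20.0
```

Call:
send_rows(plan=[[0, 0, 0, 0, 0, -4], [0, 0, 0, 0, 0, -4], [0, 0, 0, 0, 0, 0], [0, 0, 0, 0, 0, 0]])

```text
clock: 19.48
eef_pos: [0.4906, 0.2028, 0.1175]
eef_rot: [0.135, 0.991, -0.0, -0.0]
contact_force: [-0.2, 1.7, 3.0]
finger_gap: 0.0386
gripper_force: 20.0
```

Call:
send_rows(plan=[[0, 0, 0, 0, 0, -4], [0, 0, 0, 0, 0, -4], [0, 0, 0, 0, 0, 0], [0, 0, 0, 0, 0, 0]])

```text
clock: 19.98
eef_pos: [0.4905, 0.2028, 0.1175]
eef_rot: [0.066, 0.998, -0.0, -0.0]
contact_force: [-0.5, 1.3, 2.3]
finger_gap: 0.0388
gripper_force: 20.0
```

Call:
send_rows(plan=[[0, 0, 0, 0, 0, -4], [0, 0, 0, 0, 0, -4], [0, 0, 0, 0, 0, 0], [0, 0, 0, 0, 0, 0]])

```text
clock: 20.48
eef_pos: [0.4906, 0.2027, 0.1175]
eef_rot: [-0.004, 1.0, -0.0, -0.0]
contact_force: [-0.7, 1.3, 2.7]
finger_gap: 0.039
gripper_force: 20.0
```

Call:
send_rows(plan=[[0, 0, 0, 0, 0, -4], [0, 0, 0, 0, 0, -4], [0, 0, 0, 0, 0, 0], [0, 0, 0, 0, 0, 0]])

```text
clock: 20.98
eef_pos: [0.4908, 0.2024, 0.1173]
eef_rot: [-0.074, 0.997, -0.0, -0.0]
contact_force: [0.5, -0.9, -0.8]
finger_gap: 0.0391
gripper_force: 20.0
```

Call:
send_rows(plan=[[0, 0, 0, 0, 0, -4], [0, 0, 0, 0, 0, -4], [0, 0, 0, 0, 0, 0], [0, 0, 0, 0, 0, 0]])

```text
clock: 21.48
eef_pos: [0.4905, 0.2028, 0.1174]
eef_rot: [-0.143, 0.99, -0.0, -0.0]
contact_force: [-0.4, 0.6, -1.8]
finger_gap: 0.039
gripper_force: 20.0
```

Call:
send_rows(plan=[[0, 0, 0, 0, 0, -4], [0, 0, 0, 0, 0, -4], [0, 0, 0, 0, 0, 0], [0, 0, 0, 0, 0, 0]])

```text
clock: 21.98
eef_pos: [0.4907, 0.2028, 0.1175]
eef_rot: [-0.212, 0.977, -0.0, -0.0]
contact_force: [0.4, 0.5, -0.8]
finger_gap: 0.0388
gripper_force: 20.0
```

Dropped at about 217°. I'll back off and go down.

Call:
send_rows(plan=[[0, 0, 0, 0, 0, 7], [0, 0, 0, 0, 0, 7], [0, 0, 0, 0, 0, 0], [0, 0, 0.002, 0, 0, 0], [0, 0, 0.002, 0, 0, 0], [0, 0, 0.002, 0, 0, 0], [0, 0, 0, 0, 0, 0], [0, 0, 0, 0, 0, 0]])

```text
clock: 22.98
eef_pos: [0.4907, 0.2029, 0.1115]
eef_rot: [-0.092, 0.996, -0.0, -0.0]
contact_force: [0.6, 0.1, -1.3]
finger_gap: 0.0388
gripper_force: 20.0
```

Call:
send_rows(plan=[[0, 0, 0.004, 0, 0, 0], [0, 0, 0.004, 0, 0, 0], [0, 0, 0.004, 0, 0, 0], [0, 0, 0, 0, 0, 0], [0, 0, 0, 0, 0, 0]])

```text
clock: 23.6
eef_pos: [0.4908, 0.2028, 0.0995]
eef_rot: [-0.092, 0.996, -0.0, -0.0]
contact_force: [0.3, -0.1, -0.1]
finger_gap: 0.0388
gripper_force: 20.0
```

Call:
send_rows(plan=[[0, 0, 0.003, 0, 0, 0], [0, 0, 0.003, 0, 0, 0], [0, 0, 0.003, 0, 0, 0], [0, 0, 0, 0, 0, 0], [0, 0, 0, 0, 0, 0]])

```text
clock: 24.22
eef_pos: [0.4908, 0.2028, 0.0905]
eef_rot: [-0.092, 0.996, -0.0, -0.0]
contact_force: [-0.2, 0.1, -1.1]
finger_gap: 0.0387
gripper_force: 20.0
```

Call:
send_rows(plan=[[0, 0, 0.002, 0, 0, 0], [0, 0, 0.002, 0, 0, 0], [0, 0, 0.001, 0, 0, 0], [0, 0, 0, 0, 0, 0], [0, 0, 0, 0, 0, 0], [0, 0, 0, 0, 0, 0]])

```text
clock: 24.98
eef_pos: [0.491, 0.2029, 0.0857]
eef_rot: [-0.092, 0.996, -0.0, 0.0]
contact_force: [0.8, 1.2, 1.4]
finger_gap: 0.0387
gripper_force: 20.0
```

Call:
send_rows(plan=[[0, 0, -0.0015, 0, 0, 0], [0, 0, 0, 0, 0, 0], [0, 0, 0, 0, 0, 0]])

```text
clock: 25.35
eef_pos: [0.4909, 0.2029, 0.0871]
eef_rot: [-0.092, 0.996, -0.0, 0.0]
contact_force: [-0.0, 0.1, 0.7]
finger_gap: 0.0389
gripper_force: 20.0
```

Call:
send_rows(plan=[[0, 0, 0, 0, 0, 0], [0, 0, 0, 0, 0, 0], [0, 0, 0, 0, 0, 0], [0, 0, 0, 0, 0, 0], [0, 0, 0, 0, 0, 0], [0, 0, 0, 0, 0, 0]], fingers=-1)

```text
clock: 26.1
eef_pos: [0.4908, 0.2029, 0.0871]
eef_rot: [-0.092, 0.996, -0.0, -0.0]
contact_force: [0.1, 0.1, 0.6]
finger_gap: 0.0873
gripper_force: 0.0
```

Call:
send_rows(plan=[[0, 0, -0.02, 0, 0, 0], [0, 0, -0.03, 0, 0, 0], [0, 0, -0.04, 0, 0, 0], [0, 0, -0.04, 0, 0, 0], [0, 0, -0.02, 0, 0, 0], [0, 0, 0, 0, 0, 0], [0, 0, 0, 0, 0, 0], [0, 0, 0, 0, 0, 0]])

```text
clock: 27.1
eef_pos: [0.4899, 0.2026, 0.2357]
eef_rot: [-0.092, 0.996, -0.0, -0.001]
contact_force: [-0.3, 0.2, 0.6]
finger_gap: 0.0875
gripper_force: 0.0
```

```bash
python3 - <<'E'
from h import *
c,o=save('wrist','w5')
a=c['pixels'][110:260,190:370,::-1]; s,_=save('scene','s2')
b=s['pixels'][135:225,300:410,::-1]
q=proj(c,o,[[.491,.2025,.098],[.491,.2025,.121]]);print(q)
cv2.imwrite('pics/c6.png',np.hstack([cv2.resize(a,(400,333),interpolation=2),cv2.resize(b,(400,333),interpolation=2)]))
E
```

```text
[[276.12796222 204.03308757]
 [276.04554778 210.92084944]]
```

View pics/c6.png

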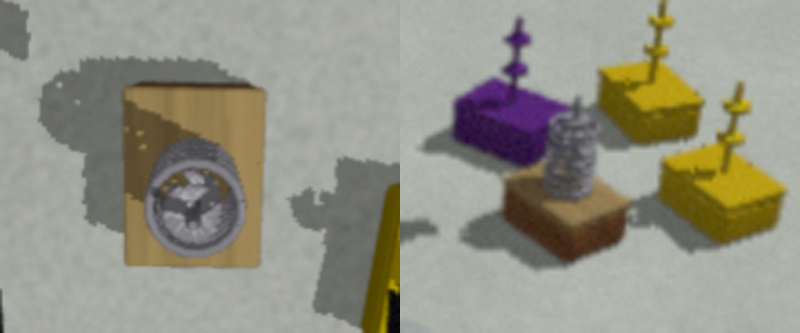

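The left half shows the spring round the rod, upright and centred at crop (195,205). The right half shows it standing on the wooden block at (570,150), with only the rod tip above it. Handing in.

```bash
python3 -c "
from h import *
print(job_done())"
```

```text
the job is handed in; nothing more can be done
None
```

The spring is on the bare shoe tree: it went past both collars and its foot reached the block (light contact at seat height), with pushes of about 5 N at most. I let go with it standing by itself, disturbed nothing else that I know of, and handed the job in at about 27 s.

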